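Open the safety-capped cleaner bottle in the care chest

ROBOT

A 7-joint arm with a two-finger parallel gripper is mounted at the origin on a cart in front of the work surface, level with it; the furniture and walls round the work are solid. World frame = base frame: x ahead of the robot, y to its left, z up, the work surface at z = 0. Lengths are in m, angles in rad, forces in N, time in s.
With the tool pointing down it reaches from about 0.4 to 0.875 m from the base axis. Payload 6.5 kg.
Tool frame: the origin (TCP) lies midway between the tips of the shut fingers; the grasp point (between the pads) lies 19 mm behind it (ctrl.grasp_offset is the distance from the TCP to the grasp point, in m); z points along the fingers, y is the line along which they close (so a half turn about z gives the same grasp; the last joint's range is limited). The gripper opens to 85 mm and grips with 20 to 120 N. Pads are 22 mm wide; open, the fingers measure 114 mm over their backs; the gripper's body (76 mm by 85 mm) begins 54 mm behind the grasp point. The pads swing forward as they close: fully open they stand 13 mm farther back than shut.
Start: joints at [-1.34, 0.536, -0.004, 1.538, 0.003, 1.067, -0.071], TCP at [0.19, 0.622, 0.231] pointing down, gripper open.
Joint ranges: [-2.7, 2.7], [-0.37, 2.16], [-1.27, 1.26], [0.24, 2.4], [-1.31, 4.45], [0.19, 1.91], [-2.76, 2.76]. Speed limits (rad/s): [2.39, 2.39, 3.14, 3.14, 3.14, 3.14, 3.14].

INTERFACE

Orientations are given as [roll, pitch, yaw] about the fixed x, y, z axes, in that order (R = Rz(yaw) Ry(pitch) Rx(roll)).
In Python, from rig import ctrl gives the robot as it stands.
- The arm moves only by the tool play_rows, never from a script. Its argument "commands" is a list of rows, each an object with "turn": the turn, a rotation vector about the tool's x, y, z each as a share of 30 degrees, from -1 to 1, a list of three; "xyz": the shift along the tool's x, y, z each as a share of 25 cm, from -1 to 1, a list of three; "fingers": the opening, from 0 (shut) to 1 (fully open). In form: [{"turn": [rx, ry, rz], "xyz": [x, y, z], "fingers": fingers}, ...]. A call has exactly 10 rows; each row is the pose to reach, as a shift and turn from the pose commanded when the call began, along the tool's axes at that moment; what a row does not reach only later rows make up. A row lasts 1/12 s, in which the tool goes at most 41.7 mm and 7.16 degrees, less where a joint would pass 70% of its speed; a pose out of reach is approached as far as the arm can. A call with a number of a shift or a turn outside -1 to 1 is refused whole. A call with a gripper value outside its range is refused whole. The fingers move at their own pace and stop on an object; the grip force is fixed at half the most. Time passes only in rows, so rows that repeat a pose let the fingers close, or fill a call up. It gives the time, the measured TCP pose, the force, the opening and the grip force at its end, in the units of the state.
- ctrl.observe(): the state, without advancing time (a new reading comes with each control period).
- ctrl.capture(name): name is "scene" or "top" or "wrist"; returns the picture (420x560x3 uint8, red, green, blue); there is no depth.
- ctrl.get_calibration(name): a dict with "mtx" (3x3 intrinsics, pixels), "R" (3x3) and "t" (3): a world point X has camera coordinates R X + t; the wrist camera has in their place "hand_eye" (4x4, takes a point from camera to tool coordinates, whose origin is the TCP and whose axes are the flange's). Camera axes: x right, y down, z forward; pixel columns grow to the right and rows downward; lengths in m; the calibration is good to about 2 mm. A picture is of the moment at which its call begins: read the wrist's pose just before it. get_calibration takes no time and is no camera call.
- ctrl.hand_in(): hands the job in; it is judged then, once.
The state is a dict: "t": time; "joint_positions": joint angles; "dq": joint speeds; "joint_torque": joint torques, N m; "position": TCP position; "eef_rot": TCP orientation; "contact_force": force on the tool from outside, world axes, zero at the start; "ft_torque": the same for the moment, N m; "width": opening from 0.0 (shut) to 1.0 (fully open); "finger_force": force on a finger pad.
Only numpy, scipy, OpenCV 4.12 (cv2) and the standard library are available. Lean on these libraries where they do the work, as an engineer would, in place of code of your own. Each camera call takes 0.05 s, during which the arm holds its last target. There are 200 camera calls.

TASK

Lift the lid of the wooden care chest right back until it rests on its stop. Then push the blue safety cap of the cleaner bottle inside down, twist it counter-clockwise (seen from above) while it is down until it comes free, and lift it straight up. Finish while still holding the cap upright and still, some 5 to 10 cm above where it sat and over the bottle, with the lid left open and the goods around the chest undisturbed.

Things in the scene. Friction and masses are not known exactly. Their poses are not given: they have to be found in the camera images.
- lid (a joint): angle of the chest's lid: 0 shut, 1.8 fully open on its stop, leaning back beyond upright, where it stays by its own weight; let go short of upright (below about 1.5) it falls shut. The light lid (0.2 kg) needs under 2 N at its tab
- chest: open-topped light wooden chest fixed to the table, 165 (x) x 210 (y) x 122 mm high, walls 6 mm; origin at the centre of its underside, z up, -x towards the lid's tab and the robot, y along the hinge. The flat 8 mm lid lies on its rim, hinged along the far (+x) rim
- lid_hinge (a point): middle of the lid's hinge line, at the chest's far rim; the line runs along the chest's y axis
- lid_tab (a point): grip point of the brass tongue on the lid's near edge, 192 mm from the hinge line and 25 mm out from the lid's edge. The tongue is 18 mm wide along the hinge direction, 8 mm thick, stands 46 mm out, in the plane of the lid: level when shut, pointing up when open. Pinched across its 18 mm width it pivots between the fingers as the lid swings
- bottle: squat white cleaner bottle with a green band, 66 mm in diameter, fixed upright on a grey foot in the chest; axis about 58 mm behind the inside of the chest's near wall and 100 mm from the hinge. Origin at the centre of its underside, z up. Shoulder at z = 50 mm, neck top (with sprung seal) at 72 to 89 mm, top of the locked cap at 114 mm
- cap: blue push-and-turn cap, 90 g: ribbed round skirt 58 mm in diameter, 29 mm high, with a straight grip bar on top, 46 mm long (the cap's x axis), 14 mm thick (y), 27 mm high. Origin: centre of the skirt's lower rim, z up. Locked, the rim is at z = 59 mm of the bottle and the cap's x axis lies along the bottle's, roughly 0.5 rad clockwise of the chest's x axis
- cap_grip (a point): centre of the cap's bar, on its axis, 42 mm above the lower rim, 13 mm below the bar's top. To open: press down at least 6 mm (stop at 9 mm; the spring resists with 2 N rising to 7 N) and, kept down, turn counter-clockwise seen from above by 45 to 85 degrees (best 60; then a hard stop); then it lifts straight off. Unpressed it will not turn, unturned it will not lift
- case_jade: bystander: green crochet glasses case, 202x79x24 mm, right of the chest; origin under its centre
- coasters_plum: bystander: round stack of purple crochet coasters, 115x115x28 mm, left of the chest; origin under its centre
- hairtie_mustard: bystander: hair tie on a brown card, 190x92x16 mm, beyond the green case; origin under its centre

How it is judged:
By the outcome, as a careful person would: the job done as asked, in the order asked, and still so for the second after the job is handed in, while the arm keeps its last pose, push and grip.
It also fails if it takes over 54 s, if anything falls off the work surface, if the arm or the gripper's body presses on something with over 40 N, if the wrist force passes 120 N, or if a joint passes its speed limit or range.

## Working session

There is one attempt and no reset: what is moved stays moved. The work goes in short steps, Python scripts to look and compute and a tool call to move; the robot and the scene stay as the last step left them, time stands still between calls to the robot, and variables do not carry over. Pictures are saved under pics/ and viewed, at most 10 in all, crops included, and the job is handed in when it is done.

Besides the shell and the picture viewer there is one more tool, called after ">>>" in YAML: its name, and indented under it one key for each argument. play_rows: Moves the arm, as the interface text tells. Its arguments: {"type":"object","properties":{"commands":{"type":"array","items":{"type":"object","properties":{"turn":{"type":"array","items":{"type":"number"}},"xyz":{"type":"array","items":{"type":"number"}},"fingers":{"type":"number"}}}}},"required":["commands"]}

```bash
ls; mkdir -p pics
python3 - <<'E'
from rig import ctrl
import cv2,numpy as np
s=ctrl.observe();print({k:np.round(v,3) for k,v in s.items()});print(ctrl.grasp_offset)
for n in ["scene","top"]:
    cv2.imwrite(f"pics/{n}0.png",ctrl.capture(n)[:,:,::-1]);c=ctrl.get_calibration(n);print(n,{k:np.round(v,3).tolist() for k,v in c.items()})
print(ctrl.get_calibration("wrist"))
E
```

```text
pics
{'t': np.float64(0.0), 'joint_positions': array([-1.34 ,  0.537, -0.004,  1.539,  0.003,  1.067, -0.071]), 'dq': array([ 0.   ,  0.001, -0.   , -0.001, -0.   , -0.   ,  0.   ]), 'joint_torque': array([-1.000e-03, -5.834e+01,  1.049e+00, -2.591e+01,  1.200e-02,
        1.000e-02, -0.000e+00]), 'position': array([0.19 , 0.621, 0.23 ]), 'eef_rot': array([-3.14 ,  0.   ,  2.845]), 'contact_force': array([ 0.147, -0.095,  0.556]), 'ft_torque': array([ 0.005, -0.031,  0.031]), 'finger_force': np.float64(0.0), 'width': np.float64(1.001)}
0.0187
scene {'mtx': [[462.551, 0.0, 276.524], [0.0, 462.551, 207.237], [0.0, 0.0, 1.0]], 'R': [[0.652, -0.758, -0.02], [-0.514, -0.424, -0.746], [0.557, 0.496, -0.666]], 't': [-0.358, 0.356, 1.011]}
top {'mtx': [[431.922, 0.0, 273.964], [0.0, 431.922, 218.575], [0.0, 0.0, 1.0]], 'R': [[0.008, -1.0, -0.023], [-0.991, -0.005, -0.132], [0.132, 0.024, -0.991]], 't': [-0.003, 0.557, 1.134]}
{'mtx': array([[343.53833405,   0.        , 278.94832614],
       [  0.        , 343.53833405, 208.92139725],
       [  0.        ,   0.        ,   1.        ]]), 'hand_eye': array([[ 1.74690381e-04, -9.64545838e-01, -2.63915321e-01,
         6.57304757e-02],
       [ 9.99999841e-01,  3.09883385e-04, -4.70629654e-04,
         7.51954068e-04],
       [ 5.35726847e-04, -2.63915197e-01,  9.64545739e-01,
        -1.44025806e-01],
       [ 0.00000000e+00,  0.00000000e+00,  0.00000000e+00,
         1.00000000e+00]])}
```

View pics/scene0.png

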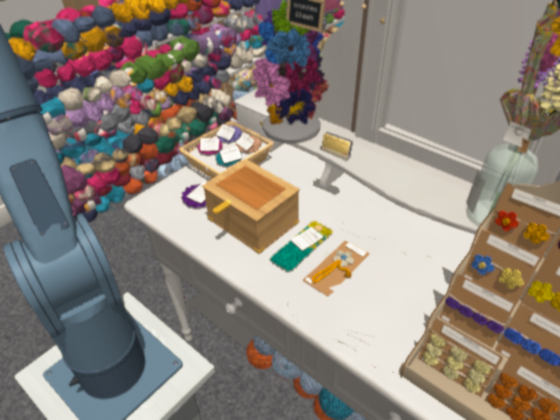

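View pics/top0.png

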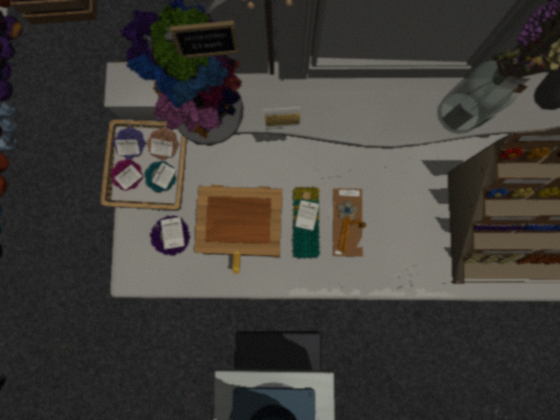

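The scene view shows a closed chest with a brass tab at about (222,207). In the top view the lid spans roughly (195–281, 186–256) with the tab at (236,262), coasters to the left at (170,235), and the green case to the right at (306,222).

```bash
cat > h.py <<'E'
from rig import ctrl
import cv2,numpy as np
from scipy.spatial.transform import Rotation as Ro
def cam(n):
    c=ctrl.get_calibration(n)
    if 'R' in c: return c['mtx'],c['R'],c['t']
    s=ctrl.observe(); H=np.eye(4);H[:3,:3]=Ro.from_euler('xyz',s['eef_rot']).as_matrix();H[:3,3]=s['position']
    W=np.linalg.inv(H@c['hand_eye']); return c['mtx'],W[:3,:3],W[:3,3]
def plane(C,uv,z):
    K,R,t=C; d=(R.T@np.linalg.inv(K)@np.c_[np.atleast_2d(uv),np.ones(len(np.atleast_2d(uv)))].T).T; o=-R.T@t
    return o+d*((z-o[2])/d[:,2])[:,None]
def proj(C,X):
    K,R,t=C; p=(K@(R@np.atleast_2d(X).T+t[:,None])).T; return p[:,:2]/p[:,2:]
def tri(C1,a,C2,b):
    P=[C[0]@np.c_[C[1],C[2]] for C in (C1,C2)]
    X=cv2.triangulatePoints(P[0],P[1],np.float64(a).reshape(2,1),np.float64(b).reshape(2,1));return (X[:3]/X[3]).ravel()
E
python3 - <<'E'
from h import *
for n in ["scene","top"]:
    im=cv2.imread(f"pics/{n}0.png");hsv=cv2.cvtColor(im,cv2.COLOR_BGR2HSV)
    x0,y0,x1,y1=(190,155,310,260) if n=="scene" else (185,175,295,280)
    for name,lo,hi in [("tab",(20,170,110),(32,255,255)),("wood",(8,70,40),(24,255,255))]:
        m=cv2.inRange(hsv,lo,hi);k=np.zeros_like(m);k[y0:y1,x0:x1]=m[y0:y1,x0:x1]
        N,L,st,ce=cv2.connectedComponentsWithStats(k);i=1+np.argmax(st[1:,4]);print(n,name,st[i],ce[i].round(1))
        if n=="top": 
            c=max(cv2.findContours((L==i).astype(np.uint8),0,2)[0],key=cv2.contourArea);r=cv2.minAreaRect(c);b=cv2.boxPoints(r)
            print(r,b.round(1).tolist());print(plane(cam(n),b,.13 if name=="wood" else .126).round(4).tolist())
            print(cv2.approxPolyDP(c,3,True)[:,0].tolist())
c1=cv2.resize(cv2.imread("pics/scene0.png")[155:260,190:310],None,fx=4,fy=4,interpolation=2)
c2=cv2.resize(cv2.imread("pics/top0.png")[175:280,185:255],None,fx=4,fy=4,interpolation=2)
cv2.imwrite("pics/c0.png",np.hstack([c1,c2]))
E
```

```text
scene tab [213 201  17  13 109] [220.9 207. ]
scene wood [ 190  155  109   99 6371] [249.8 201.5]
top tab [233 260   6  13  47] [235.6 266.3]
((235.5, 266.0), (5.0, 12.0), 0.0) [[233.0, 272.0], [233.0, 260.0], [238.0, 260.0], [238.0, 272.0]]
[[0.4113, 0.0987, 0.126], [0.4408, 0.0993, 0.126], [0.4409, 0.0869, 0.126], [0.4114, 0.0863, 0.126]]
[[237, 260], [233, 265], [235, 272]]
top wood [ 194  185   89   89 5978] [238.1 221.7]
((237.75009155273438, 229.12245178222656), (86.29549407958984, 88.06952667236328), 2.337306022644043) [[192.8000030517578, 271.3999938964844], [196.39999389648438, 183.39999389648438], [282.70001220703125, 186.89999389648438], [279.1000061035156, 274.8999938964844]]
[[0.4121, 0.1975, 0.13], [0.6333, 0.1956, 0.13], [0.6248, -0.0227, 0.13], [0.4051, -0.0151, 0.13]]
[[198, 187], [195, 252], [230, 254], [233, 273], [239, 271], [242, 254], [279, 256], [281, 189]]
```

View pics/c0.png

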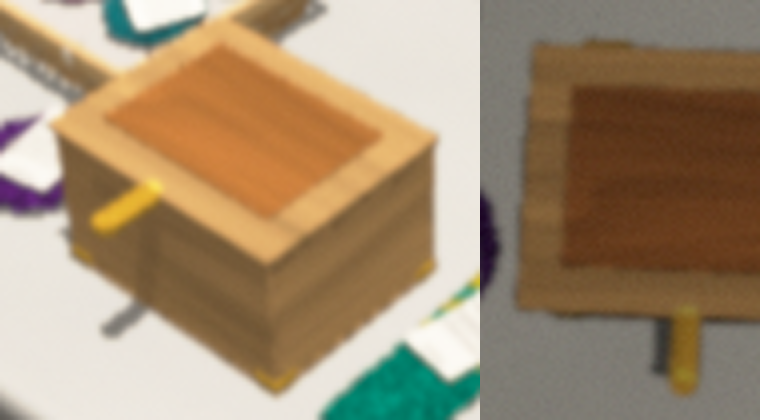

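The crop gives the lid's corners and the tab's root and tip in both views, so I can triangulate them.

Run:
```python
from h import *
S,T=cam("scene"),cam("top")
for n,a,b in [("left-near",(203,186.2),(194.8,252.5)),("right-near",(256.7,221),(279.5,256)),("right-far",(299.5,189.5),(281.5,187.3)),("tabroot",(229.2,202),(236.2,252.8)),("tabtip",(214.2,210.7),(236.2,272.8))]:
    print(n,tri(S,a,T,b).round(4),plane(T,b,.13).round(4)[0],plane(S,a,.13).round(4)[0])
print(plane(T,[(198,186.6)],.13))
```

```text
left-near [0.4607 0.1925 0.1285] [0.4585 0.1941 0.13  ] [0.4614 0.1892 0.13  ]
right-near [ 0.4528 -0.0172  0.1286] [ 0.4513 -0.0158  0.13  ] [ 0.453  -0.0194  0.13  ]
right-far [ 0.6253 -0.0199  0.1231] [ 0.6238 -0.0198  0.13  ] [ 0.6188 -0.0251  0.13  ]
tabroot [0.4605 0.0897 0.1278] [0.4584 0.0913 0.13  ] [0.4605 0.0861 0.13  ]
tabtip [0.4096 0.0899 0.1324] [0.4094 0.0903 0.13  ] [0.4114 0.0919 0.13  ]
[[0.62493246 0.19132717 0.13      ]]
```

>>> play_rows:
  commands:
    - {"turn": [0, 0, 0], "xyz": [-0.77, -0.87, 0], "fingers": 1}
    - {"turn": [0, 0, 0], "xyz": [-0.77, -0.87, 0], "fingers": 1}
    - {"turn": [0, 0, 0], "xyz": [-0.77, -0.87, 0], "fingers": 1}
    - {"turn": [0, 0, 0], "xyz": [-0.77, -0.87, 0], "fingers": 1}
    - {"turn": [0, 0, 0], "xyz": [-0.77, -0.87, 0], "fingers": 1}
    - {"turn": [0, 0, 0], "xyz": [-0.77, -0.87, 0], "fingers": 1}
    - {"turn": [0, 0, 0], "xyz": [-0.77, -0.87, 0], "fingers": 1}
    - {"turn": [0, 0, 0], "xyz": [-0.77, -0.87, 0], "fingers": 1}
    - {"turn": [0, 0, 0], "xyz": [-0.77, -0.87, 0], "fingers": 1}
    - {"turn": [0, 0, 0], "xyz": [-0.77, -0.87, 0], "fingers": 1}

```text
t: 0.93
position: [0.3103, 0.3578, 0.2313]
eef_rot: [3.141, -0.0, 2.845]
contact_force: [-0.0, 0.1, 0.0]
width: 1.001
finger_force: 0.0
```

>>> play_rows:
  commands:
    - {"turn": [0, 0, -0.525], "xyz": [-0.77, -0.87, 0], "fingers": 0.6}
    - {"turn": [0, 0, -0.525], "xyz": [-0.77, -0.87, 0], "fingers": 0.6}
    - {"turn": [0, 0, -0.525], "xyz": [-0.77, -0.87, 0], "fingers": 0.6}
    - {"turn": [0, 0, -0.525], "xyz": [-0.77, -0.87, 0], "fingers": 0.6}
    - {"turn": [0, 0, -0.525], "xyz": [-0.77, -0.87, 0], "fingers": 0.6}
    - {"turn": [0, 0, -0.525], "xyz": [-0.77, -0.87, 0], "fingers": 0.6}
    - {"turn": [0, 0, -0.525], "xyz": [-0.77, -0.87, 0], "fingers": 0.6}
    - {"turn": [0, 0, -0.525], "xyz": [-0.77, -0.87, 0], "fingers": 0.6}
    - {"turn": [0, 0, -0.525], "xyz": [-0.77, -0.87, 0], "fingers": 0.6}
    - {"turn": [0, 0, -0.525], "xyz": [-0.77, -0.87, 0], "fingers": 0.6}

```text
t: 1.77
position: [0.4311, 0.0944, 0.2311]
eef_rot: [3.141, -0.0, 3.121]
contact_force: [-0.0, 0.8, -0.6]
width: 0.6
finger_force: 0.0
```

```bash
cat >> h.py <<'E'
def need(p,yaw):
    s=ctrl.observe();R=Ro.from_euler('xyz',s['eef_rot']);T=Ro.from_euler('xyz',[np.pi,0,yaw])
    print("at",s['position'].round(4),s['eef_rot'].round(3),"t",round(float(s['t']),2),"need xyz",(R.inv().apply(np.array(p)-s['position'])/.25).round(3),"turn",((R.inv()*T).as_rotvec(degrees=True)/30).round(3))
E
python3 - <<'E'
from h import *
need([.432,.09,.107],3.12)
print(ctrl.observe()['joint_positions'].round(2))
W=cam("wrist");im=ctrl.capture("wrist");b=im[:,:,::-1].copy()
m=cv2.inRange(cv2.cvtColor(b,cv2.COLOR_BGR2HSV),(20,170,110),(32,255,255));N,L,st,ce=cv2.connectedComponentsWithStats(m);i=1+np.argmax(st[1:,4]);print(st[i],ce[i])
x,y,w,h,_=st[i];print(plane(W,[(x,y),(x+w,y),(x,y+h),(x+w,y+h),ce[i]],.13).round(4));cv2.imwrite("pics/w1.png",b)
E
```

```text
at [0.4311 0.0944 0.2311] [ 3.141 -0.     3.121] t 1.77 need xyz [-0.004 -0.018  0.497] turn [ 0.001 -0.001  0.002]
[-0.53  0.18  0.24  2.08 -0.05  0.89  1.29]
[274 209  15   6  25] [281.72 211.8 ]
[[0.4326 0.0911 0.13  ]
 [0.4328 0.1022 0.13  ]
 [0.4372 0.091  0.13  ]
 [0.4374 0.1021 0.13  ]
 [0.4348 0.0968 0.13  ]]
```

View pics/w1.png

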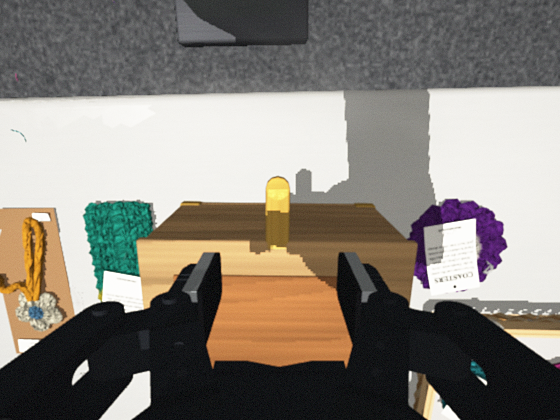

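The wrist view shows the tab centred between the fingers: tip at (277,178), root at (277,246) and sides at u≈265/289.

Run:
```python
from h import *
W=cam("wrist");print(plane(W,[(277,178),(277,246),(265.5,205),(288.5,205),(140,239),(415,241)],.13).round(4))
```

```text
[[ 0.409   0.0945  0.13  ]
 [ 0.4615  0.0934  0.13  ]
 [ 0.429   0.0856  0.13  ]
 [ 0.4293  0.1025  0.13  ]
 [ 0.4538 -0.0103  0.13  ]
 [ 0.4594  0.1982  0.13  ]]
```

>>> play_rows:
  commands:
    - {"turn": [0, 0, 0], "xyz": [-0.008, -0.006, 0.15], "fingers": 0.6}
    - {"turn": [0, 0, 0], "xyz": [-0.008, -0.006, 0.3], "fingers": 0.6}
    - {"turn": [0, 0, 0], "xyz": [-0.008, -0.006, 0.42], "fingers": 0.6}
    - {"turn": [0, 0, 0], "xyz": [-0.008, -0.006, 0.5], "fingers": 0.6}
    - {"turn": [0, 0, 0], "xyz": [-0.008, -0.006, 0.5], "fingers": 0.6}
    - {"turn": [0, 0, 0], "xyz": [-0.008, -0.006, 0.5], "fingers": 0.4}
    - {"turn": [0, 0, 0], "xyz": [-0.008, -0.006, 0.5], "fingers": 0}
    - {"turn": [0, 0, 0], "xyz": [-0.008, -0.006, 0.5], "fingers": 0}
    - {"turn": [0, 0, 0], "xyz": [-0.008, -0.006, 0.5], "fingers": 0}
    - {"turn": [0, 0, 0], "xyz": [-0.008, -0.006, 0.5], "fingers": 0}

```text
t: 2.65
position: [0.4341, 0.0928, 0.1078]
eef_rot: [3.139, 0.003, 3.12]
contact_force: [-1.4, 3.3, 8.9]
width: 0.195
finger_force: 59.0
```

Run:
```python
from h import *
s=ctrl.observe();print(s['width'],s['finger_force'],s['position'],s['contact_force'])
r=.192
for a in np.arange(.1,1.81,.1): print(round(a,2),np.round([-(r-r*np.cos(a))/.25,-r*np.sin(a)/.25],2))
```

```text
0.19513260870691432 58.98908615112305 [0.43412772 0.09278217 0.10779865] [-1.43662889  3.31980841  8.93309241]
0.1 [-0.   -0.08]
0.2 [-0.02 -0.15]
0.3 [-0.03 -0.23]
0.4 [-0.06 -0.3 ]
0.5 [-0.09 -0.37]
0.6 [-0.13 -0.43]
0.7 [-0.18 -0.49]
0.8 [-0.23 -0.55]
0.9 [-0.29 -0.6 ]
1.0 [-0.35 -0.65]
1.1 [-0.42 -0.68]
1.2 [-0.49 -0.72]
1.3 [-0.56 -0.74]
1.4 [-0.64 -0.76]
1.5 [-0.71 -0.77]
1.6 [-0.79 -0.77]
1.7 [-0.87 -0.76]
1.8 [-0.94 -0.75]
```

>>> play_rows:
  commands:
    - {"turn": [0, 0, 0], "xyz": [0, -0.06, -0.06], "fingers": 0}
    - {"turn": [0, 0, 0], "xyz": [-0.01, 0, -0.13], "fingers": 0}
    - {"turn": [0, 0, 0], "xyz": [-0.03, 0, -0.21], "fingers": 0}
    - {"turn": [0, 0, 0], "xyz": [-0.06, 0, -0.3], "fingers": 0}
    - {"turn": [0, 0, 0], "xyz": [-0.09, 0, -0.37], "fingers": 0}
    - {"turn": [0, 0, 0], "xyz": [-0.13, 0, -0.43], "fingers": 0}
    - {"turn": [0, 0, 0], "xyz": [-0.18, 0, -0.49], "fingers": 0}
    - {"turn": [0, 0, 0], "xyz": [-0.23, 0, -0.55], "fingers": 0}
    - {"turn": [0, 0, 0], "xyz": [-0.29, 0, -0.6], "fingers": 0}
    - {"turn": [0, 0, 0], "xyz": [-0.35, 0, -0.65], "fingers": 0}

```text
t: 3.48
position: [0.521, 0.0898, 0.2686]
eef_rot: [3.141, 0.001, 3.12]
contact_force: [12.6, 2.9, -24.9]
width: 0.191
finger_force: 66.1
```

>>> play_rows:
  commands:
    - {"turn": [0, 0, 0], "xyz": [-0.03, 0, 0], "fingers": 0}
    - {"turn": [0, 0, 0], "xyz": [-0.08, 0, -0.02], "fingers": 0}
    - {"turn": [0, 0, 0], "xyz": [-0.145, 0, -0.055], "fingers": 0}
    - {"turn": [0, 0, 0], "xyz": [-0.21, 0, -0.075], "fingers": 0}
    - {"turn": [0, 0, 0], "xyz": [-0.29, 0, -0.095], "fingers": 0}
    - {"turn": [0, 0, 0], "xyz": [-0.36, 0, -0.105], "fingers": 0}
    - {"turn": [0, 0, 0], "xyz": [-0.44, 0, -0.105], "fingers": 0}
    - {"turn": [0, 0, 0], "xyz": [-0.5, 0, -0.1], "fingers": 0}
    - {"turn": [0, 0, 0], "xyz": [-0.52, 0, -0.095], "fingers": 0}
    - {"turn": [0, 0, 0], "xyz": [-0.52, 0, -0.095], "fingers": 0}

```text
t: 4.32
position: [0.651, 0.0855, 0.2935]
eef_rot: [-3.14, 0.0, 3.118]
contact_force: [-2.2, -1.8, 5.4]
width: 0.193
finger_force: 77.9
```

>>> play_rows:
  commands:
    - {"turn": [0, 0, 0], "xyz": [-0.02, 0, 0], "fingers": 0}
    - {"turn": [0, 0, 0], "xyz": [-0.04, 0, 0.005], "fingers": 0}
    - {"turn": [0, 0, 0], "xyz": [-0.06, 0, 0.01], "fingers": 0}
    - {"turn": [0, 0, 0], "xyz": [-0.07, 0, 0.012], "fingers": 0}
    - {"turn": [0, 0, 0], "xyz": [-0.07, 0, 0.012], "fingers": 0.5}
    - {"turn": [0, 0, 0], "xyz": [-0.07, 0, 0.012], "fingers": 0.5}
    - {"turn": [0, 0, 0], "xyz": [-0.07, 0, 0.012], "fingers": 0.5}
    - {"turn": [0, 0, 0], "xyz": [-0.07, 0, -0.1], "fingers": 0.5}
    - {"turn": [0, 0, 0], "xyz": [-0.07, 0, -0.25], "fingers": 0.5}
    - {"turn": [0, 0, 0], "xyz": [-0.07, 0, -0.35], "fingers": 0.5}

```text
t: 5.15
position: [0.6685, 0.087, 0.3829]
eef_rot: [3.141, 0.003, 3.121]
contact_force: [1.1, 0.6, 0.8]
width: 0.502
finger_force: 0.0
```

>>> play_rows:
  commands:
    - {"turn": [0, 0, 0], "xyz": [0.1, 0, 0], "fingers": 0.5}
    - {"turn": [0, 0, 0], "xyz": [0.25, 0, 0], "fingers": 0.5}
    - {"turn": [0, 0, 0], "xyz": [0.4, 0, 0], "fingers": 0.5}
    - {"turn": [0, 0, 0], "xyz": [0.52, 0, 0], "fingers": 0.5}
    - {"turn": [0, 0, 0], "xyz": [0.58, 0, 0], "fingers": 0.5}
    - {"turn": [0, 0, 0], "xyz": [0.58, 0, 0], "fingers": 0.5}
    - {"turn": [0, 0, 0], "xyz": [0.58, 0, 0], "fingers": 0.5}
    - {"turn": [0, 0, 0], "xyz": [0.58, 0, 0], "fingers": 0.5}
    - {"turn": [0, 0, 0], "xyz": [0.58, 0, 0], "fingers": 0.5}
    - {"turn": [0, 0, 0], "xyz": [0.58, 0, 0], "fingers": 0.5}

```text
t: 5.98
position: [0.5239, 0.0894, 0.3797]
eef_rot: [-3.141, -0.0, 3.119]
contact_force: [0.0, 0.0, -0.0]
width: 0.501
finger_force: 0.0
```

Run:
```python
from h import *
W=cam("wrist");b=ctrl.capture("wrist")[:,:,::-1].copy();need([.525,.088,.36],2.61)
s=ctrl.capture("scene")[:,:,::-1].copy();cv2.imwrite("pics/scene1.png",s);cv2.imwrite("pics/top1.png",ctrl.capture("top")[:,:,::-1])
cv2.imwrite("pics/wr2.png",b)
cv2.imwrite("pics/w2.png",np.hstack([cv2.resize(b[100:400,100:460],(400,333)),cv2.resize(s[130:280,160:340],(400,333))]))
print(proj(W,[[.525,.088,.1],[.525,.088,.13]]))
```

```text
at [0.5237 0.0894 0.3797] [-3.141 -0.     3.119] t 6.03 need xyz [-0.005 -0.005  0.079] turn [-0.001 -0.     0.973]
[[277.70537164 170.71719033]
 [277.59237283 174.77603555]]
```

View pics/w2.png

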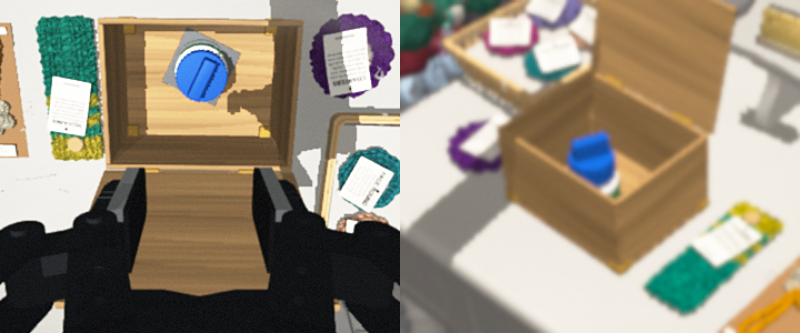

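The lid now rests open behind the chest. The blue cap shows at wrist pixel ≈(284,169) and scene pixel ≈(246,197), and nothing around it has moved. Next I'll measure the bar more closely.

Run:
```python
from h import *
w=cv2.imread("pics/wr2.png");s=cv2.imread("pics/scene1.png")
for n,im,(x0,y0,x1,y1) in [("w",w,(230,120,330,210)),("s",s,(225,180,275,230))]:
    h=cv2.cvtColor(im,cv2.COLOR_BGR2HSV);m=cv2.inRange(h,(100,120,60),(125,255,255));k=m*0;k[y0:y1,x0:x1]=m[y0:y1,x0:x1]
    N,L,st,ce=cv2.connectedComponentsWithStats(k);i=1+np.argmax(st[1:,4]);print(n,st[i],ce[i])
a=cv2.resize(w[130:200,245:325],None,fx=5,fy=5,interpolation=2);c=cv2.resize(s[180:230,220:280],(420,350),interpolation=2)
cv2.imwrite("pics/c2.png",np.hstack([a,c[:,:400]]))
```

```text
w [ 258  145   47   46 1674] [281.14516129 167.9223417 ]
s [236 190  20  23 350] [246.20857143 200.72      ]
```

View pics/c2.png

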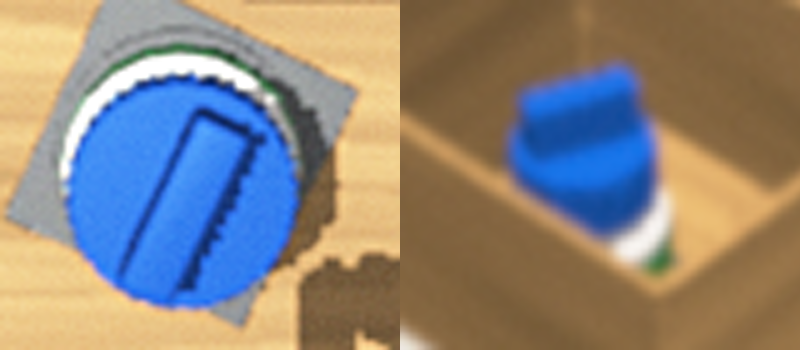

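Crop: in the wrist view the bar top's centre is ≈(282,169.8), with its long edge running from (284,152.4) to (269.4,184). In the scene view the bar top's centre is ≈(245.7,192).

Run:
```python
from h import *
W,S=cam("wrist"),cam("scene")
X=tri(W,(282.1,169.8),S,(245.7,192.1));print("bar top",X)
for z in (.12,.13,.14,X[2]):
    p=plane(W,[(282.1,169.8),(284,152.4),(269.4,184),(294,155.6),(281,187)],z);q=p[1:]
    print(z,p[0].round(4),[np.arctan2(*(q[i]-q[i+1])[1::-1]).round(3) for i in (0,2)],np.linalg.norm(q[0]-q[1]),np.linalg.norm(q[0]-q[2]))
for z in (.10,.11): # skirt top disc
    p=plane(W,[(258,168),(305,168)],z);print(z,p.round(4),np.linalg.norm(p[0]-p[1]))
need([0,0,0],2.65)
```

```text
bar top [0.52395417 0.09058906 0.11992278]
0.12 [0.5203 0.0933 0.12  ] [np.float64(2.687), np.float64(2.735)] 0.04125553174613238 0.012275764748229858
0.13 [0.5188 0.0933 0.13  ] [np.float64(2.687), np.float64(2.735)] 0.040233766387575136 0.011971733976145189
0.14 [0.5172 0.0932 0.14  ] [np.float64(2.687), np.float64(2.735)] 0.03921200102901777 0.011667703204060484
0.11992278411640243 [0.5203 0.0933 0.1199] [np.float64(2.687), np.float64(2.735)] 0.0412634213976315 0.012278112348700588
0.1 [[0.5205 0.0636 0.1   ]
 [0.5218 0.1218 0.1   ]] 0.05820501777739522
0.11 [[0.519  0.0643 0.11  ]
 [0.5203 0.1211 0.11  ]] 0.05683150372245152
at [0.5234 0.0894 0.3797] [-3.141 -0.     3.119] t 6.13 need xyz [ 2.085 -0.403  1.52 ] turn [-0.001 -0.001  0.896]
```

>>> play_rows:
  commands:
    - {"turn": [0, 0, 0.2], "xyz": [0.01, 0.014, 0.05], "fingers": 0.5}
    - {"turn": [0, 0, 0.4], "xyz": [0.01, 0.014, 0.15], "fingers": 0.5}
    - {"turn": [0, 0, 0.6], "xyz": [0.01, 0.014, 0.3], "fingers": 0.5}
    - {"turn": [0, 0, 0.78], "xyz": [0.01, 0.014, 0.45], "fingers": 0.5}
    - {"turn": [0, 0, 0.78], "xyz": [0.01, 0.014, 0.58], "fingers": 0.5}
    - {"turn": [0, 0, 0.78], "xyz": [0.01, 0.014, 0.68], "fingers": 0.5}
    - {"turn": [0, 0, 0.78], "xyz": [0.01, 0.014, 0.76], "fingers": 0.5}
    - {"turn": [0, 0, 0.78], "xyz": [0.01, 0.014, 0.76], "fingers": 0.5}
    - {"turn": [0, 0, 0.78], "xyz": [0.01, 0.014, 0.76], "fingers": 0.5}
    - {"turn": [0, 0, 0.78], "xyz": [0.01, 0.014, 0.76], "fingers": 0.5}

```text
t: 6.97
position: [0.5217, 0.0931, 0.1913]
eef_rot: [3.14, 0.002, 2.711]
contact_force: [0.2, 0.6, 0.1]
width: 0.496
finger_force: 0.0
```

Run:
```python
from h import *
W=cam("wrist");b=ctrl.capture("wrist")[:,:,::-1].copy();need([.521,.093,.096],2.71)
print(ctrl.observe()['joint_positions'].round(2))
cv2.imwrite("pics/wr3.png",b);np.savez("w3.npz",K=W[0],R=W[1],t=W[2])
cv2.imwrite("pics/w3.png",b)
print(proj(W,[[.521,.093,.12]]))
```

```text
at [0.5219 0.0932 0.1916] [3.140e+00 2.000e-03 2.711e+00] t 7.02 need xyz [ 0.004 -0.003  0.383] turn [0.003 0.004 0.002]
[-0.5   0.39  0.29  1.91 -0.15  0.86  1.01]
[[277.01275306 218.10490382]]
```

View pics/w3.png

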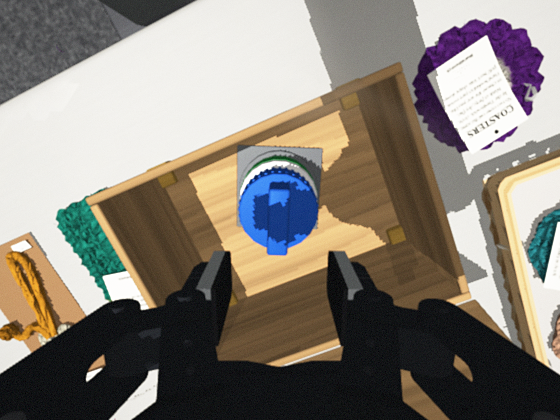

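The bar is nearly aligned with the tool: its top runs from (280,183) to (277.5,254), centred at ≈(279,218) against a prediction of (277,218). Small yaw and y corrections are enough.

>>> play_rows:
  commands:
    - {"turn": [0, 0, 0.06], "xyz": [0.004, 0.003, 0.08], "fingers": 0.45}
    - {"turn": [0, 0, 0.06], "xyz": [0.004, 0.003, 0.17], "fingers": 0.45}
    - {"turn": [0, 0, 0.06], "xyz": [0.004, 0.003, 0.25], "fingers": 0.45}
    - {"turn": [0, 0, 0.06], "xyz": [0.004, 0.003, 0.31], "fingers": 0.45}
    - {"turn": [0, 0, 0.06], "xyz": [0.004, 0.003, 0.35], "fingers": 0.45}
    - {"turn": [0, 0, 0.06], "xyz": [0.004, 0.003, 0.374], "fingers": 0.45}
    - {"turn": [0, 0, 0.06], "xyz": [0.004, 0.003, 0.374], "fingers": 0.45}
    - {"turn": [0, 0, 0.06], "xyz": [0.004, 0.003, 0.374], "fingers": 0.45}
    - {"turn": [0, 0, 0.06], "xyz": [0.004, 0.003, 0.374], "fingers": 0.45}
    - {"turn": [0, 0, 0.06], "xyz": [0.004, 0.003, 0.374], "fingers": 0.45}

```text
t: 7.85
position: [0.5208, 0.0943, 0.0975]
eef_rot: [3.14, 0.001, 2.68]
contact_force: [0.2, -0.8, -0.0]
width: 0.451
finger_force: 0.0
```

>>> play_rows:
  commands:
    - {"turn": [0, 0, 0], "xyz": [0, 0, 0], "fingers": 0.2}
    - {"turn": [0, 0, 0], "xyz": [0, 0, 0], "fingers": 0}
    - {"turn": [0, 0, 0], "xyz": [0, 0, 0], "fingers": 0}
    - {"turn": [0, 0, 0], "xyz": [0, 0, 0], "fingers": 0}
    - {"turn": [0, 0, 0], "xyz": [0, 0, 0], "fingers": 0}
    - {"turn": [0, 0, 0], "xyz": [0, 0, 0], "fingers": 0}
    - {"turn": [0, 0, 0], "xyz": [0, 0, 0], "fingers": 0}
    - {"turn": [0, 0, 0], "xyz": [0, 0, 0], "fingers": 0}
    - {"turn": [0, 0, 0], "xyz": [0, 0, 0], "fingers": 0}
    - {"turn": [0, 0, 0], "xyz": [0, 0, 0], "fingers": 0}

```text
t: 8.68
position: [0.5203, 0.0942, 0.0966]
eef_rot: [3.141, 0.0, 2.68]
contact_force: [0.8, 0.2, 2.2]
width: 0.148
finger_force: 61.4
```

>>> play_rows:
  commands:
    - {"turn": [0, 0, 0], "xyz": [0, 0, 0.006], "fingers": 0}
    - {"turn": [0, 0, 0], "xyz": [0, 0, 0.012], "fingers": 0}
    - {"turn": [0, 0, 0], "xyz": [0, 0, 0.018], "fingers": 0}
    - {"turn": [0, 0, 0], "xyz": [0, 0, 0.024], "fingers": 0}
    - {"turn": [0, 0, 0], "xyz": [0, 0, 0.03], "fingers": 0}
    - {"turn": [0, 0, 0], "xyz": [0, 0, 0.033], "fingers": 0}
    - {"turn": [0, 0, 0], "xyz": [0, 0, 0.033], "fingers": 0}
    - {"turn": [0, 0, 0], "xyz": [0, 0, 0.033], "fingers": 0}
    - {"turn": [0, 0, 0], "xyz": [0, 0, 0.033], "fingers": 0}
    - {"turn": [0, 0, 0], "xyz": [0, 0, 0.033], "fingers": 0}

```text
t: 9.52
position: [0.5202, 0.0942, 0.0885]
eef_rot: [3.141, 0.0, 2.68]
contact_force: [0.3, 0.5, 6.4]
width: 0.151
finger_force: 62.2
```

>>> play_rows:
  commands:
    - {"turn": [0, 0, -0.1], "xyz": [0, 0, 0], "fingers": 0}
    - {"turn": [0, 0, -0.2], "xyz": [0, 0, 0], "fingers": 0}
    - {"turn": [0, 0, -0.3], "xyz": [0, 0, 0], "fingers": 0}
    - {"turn": [0, 0, -0.4], "xyz": [0, 0, 0], "fingers": 0}
    - {"turn": [0, 0, -0.5], "xyz": [0, 0, 0], "fingers": 0}
    - {"turn": [0, 0, -0.6], "xyz": [0, 0, 0], "fingers": 0}
    - {"turn": [0, 0, -0.7], "xyz": [0, 0, 0], "fingers": 0}
    - {"turn": [0, 0, -0.8], "xyz": [0, 0, 0], "fingers": 0}
    - {"turn": [0, 0, -0.9], "xyz": [0, 0, 0], "fingers": 0}
    - {"turn": [0, 0, -1], "xyz": [0, 0, 0], "fingers": 0}

```text
t: 10.35
position: [0.5196, 0.0934, 0.0883]
eef_rot: [-3.141, -0.001, -3.078]
contact_force: [-1.9, -2.9, 7.2]
width: 0.149
finger_force: 62.2
```

```bash
python3 -c "
from h import *
s=ctrl.observe();print({k:np.round(s[k],2) for k in ('position','eef_rot','contact_force','ft_torque','width','joint_positions')})"
```

```text
{'position': array([0.52, 0.09, 0.09]), 'eef_rot': array([-3.14, -0.  , -3.08]), 'contact_force': array([-1.95, -2.86,  7.18]), 'ft_torque': array([-0.5 ,  0.34, -0.08]), 'width': np.float64(0.15), 'joint_positions': array([-0.35,  0.54,  0.11,  1.97, -0.1 ,  0.64,  1.46])}
```

>>> play_rows:
  commands:
    - {"turn": [0, 0, -0.1], "xyz": [0, 0, 0], "fingers": 0}
    - {"turn": [0, 0, -0.2], "xyz": [0, 0, 0], "fingers": 0}
    - {"turn": [0, 0, -0.3], "xyz": [0, 0, 0], "fingers": 0}
    - {"turn": [0, 0, -0.4], "xyz": [0, 0, 0], "fingers": 0}
    - {"turn": [0, 0, -0.5], "xyz": [0, 0, 0], "fingers": 0}
    - {"turn": [0, 0, -0.6], "xyz": [0, 0, 0], "fingers": 0}
    - {"turn": [0, 0, -0.7], "xyz": [0, 0, 0], "fingers": 0}
    - {"turn": [0, 0, -0.85], "xyz": [0, 0, 0], "fingers": 0}
    - {"turn": [0, 0, -1], "xyz": [0, 0, 0], "fingers": 0}
    - {"turn": [0, 0, -1], "xyz": [0, 0, 0], "fingers": 0}

```text
t: 11.18
position: [0.5198, 0.0919, 0.0884]
eef_rot: [-3.14, -0.002, -2.554]
contact_force: [-0.7, -5.0, 7.4]
width: 0.15
finger_force: 62.3
```

```bash
python3 -c "
from h import *
s=ctrl.observe();print({k:np.round(s[k],3) for k in ('position','eef_rot','contact_force','ft_torque','width','joint_positions')})"
```

```text
{'position': array([0.52 , 0.092, 0.088]), 'eef_rot': array([-3.140e+00, -2.000e-03, -2.554e+00]), 'contact_force': array([-0.742, -4.956,  7.441]), 'ft_torque': array([-1.14 ,  0.1  ,  0.144]), 'width': np.float64(0.15), 'joint_positions': array([-0.242,  0.54 , -0.024,  1.959,  0.024,  0.644,  1.876])}
```

>>> play_rows:
  commands:
    - {"turn": [0, 0, 0], "xyz": [0, 0, -0.015], "fingers": 0}
    - {"turn": [0, 0, 0], "xyz": [0, 0, -0.03], "fingers": 0}
    - {"turn": [0, 0, 0], "xyz": [0, 0, -0.045], "fingers": 0}
    - {"turn": [0, 0, 0], "xyz": [0, 0, -0.06], "fingers": 0}
    - {"turn": [0, 0, 0], "xyz": [0, 0, -0.075], "fingers": 0}
    - {"turn": [0, 0, 0], "xyz": [0, 0, -0.09], "fingers": 0}
    - {"turn": [0, 0, 0], "xyz": [0, 0, -0.11], "fingers": 0}
    - {"turn": [0, 0, 0], "xyz": [0, 0, -0.13], "fingers": 0}
    - {"turn": [0, 0, 0], "xyz": [0, 0, -0.15], "fingers": 0}
    - {"turn": [0, 0, 0], "xyz": [0, 0, -0.17], "fingers": 0}

```text
t: 12.02
position: [0.5198, 0.0948, 0.1313]
eef_rot: [3.141, 0.0, -2.555]
contact_force: [-0.2, -0.1, -1.4]
width: 0.151
finger_force: 61.1
```

>>> play_rows:
  commands:
    - {"turn": [0, 0, 0], "xyz": [0, 0, -0.03], "fingers": 0}
    - {"turn": [0, 0, 0], "xyz": [0, 0, -0.06], "fingers": 0}
    - {"turn": [0, 0, 0], "xyz": [0, 0, -0.09], "fingers": 0}
    - {"turn": [0, 0, 0], "xyz": [0, 0, -0.12], "fingers": 0}
    - {"turn": [0, 0, 0], "xyz": [0, 0, -0.14], "fingers": 0}
    - {"turn": [0, 0, 0], "xyz": [0, 0, -0.155], "fingers": 0}
    - {"turn": [0, 0, 0], "xyz": [0, 0, -0.16], "fingers": 0}
    - {"turn": [0, 0, 0], "xyz": [0, 0, -0.16], "fingers": 0}
    - {"turn": [0, 0, 0], "xyz": [0, 0, -0.16], "fingers": 0}
    - {"turn": [0, 0, 0], "xyz": [0, 0, -0.16], "fingers": 0}

```text
t: 12.85
position: [0.5197, 0.0941, 0.1704]
eef_rot: [3.141, -0.001, -2.556]
contact_force: [-0.1, -0.4, -0.3]
width: 0.149
finger_force: 61.1
```

Run:
```python
from h import *
s=ctrl.observe();print({k:np.round(s[k],3) for k in ('t','position','eef_rot','contact_force','ft_torque','width','finger_force','dq')})
a=ctrl.capture("scene")[:,:,::-1];b=ctrl.capture("wrist")[:,:,::-1]
cv2.imwrite("pics/f.png",np.hstack([cv2.resize(a[90:290,140:340],(400,400)),cv2.resize(b,(400,300))[:,:] if 0 else cv2.copyMakeBorder(cv2.resize(b,(400,300)),0,100,0,0,0)]))
```

```text
{'t': np.float64(12.85), 'position': array([0.52 , 0.094, 0.17 ]), 'eef_rot': array([ 3.141e+00, -1.000e-03, -2.556e+00]), 'contact_force': array([-0.125, -0.449, -0.295]), 'ft_torque': array([-0.003, -0.015, -0.027]), 'width': np.float64(0.149), 'finger_force': np.float64(61.098), 'dq': array([-0.001,  0.001,  0.   ,  0.001,  0.   , -0.001, -0.001])}
```

View pics/f.png

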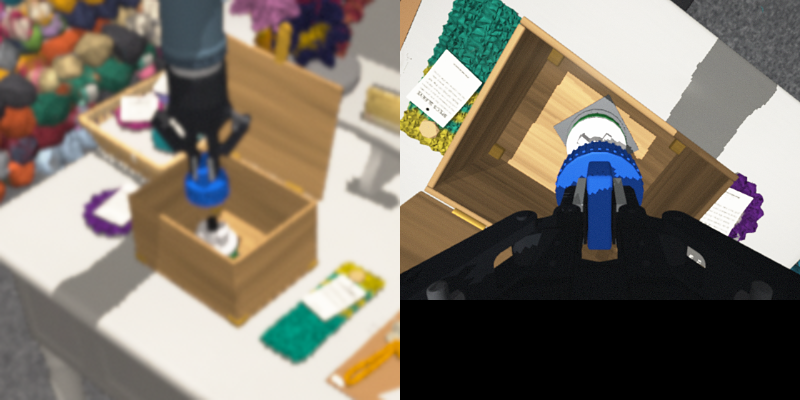

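The cap (crop ≈(205,185)) is held upright about 7.4 cm above where it sat, over the bare bottle neck. The lid is open and the goods around the chest haven't moved.

```bash
python3 -c "
from rig import ctrl
print(ctrl.hand_in())"
```

```text
the job is handed in; nothing more can be done
None
```

The job is handed in at about 13 s: lid open on its stop, and cap pressed, turned 60° counter-clockwise and held upright and still about 7.4 cm above its seat, over the bottle, with the goods undisturbed in the last picture; no verdict was returned.

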